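# Chock the row of embossing rollers on the pastry board

## Task

Three wooden embossing rollers lie on their sides in a row on the blue board, held by a steel stop at one end only. Pick up the yellow wedge and chock the open end: stand it flat on the board, low edge towards the red-banded roller, square to it, centred on its length and snug against it (touching or almost), so that the row cannot roll apart. Leave the rollers where they lie and let go of the wedge.

Things in the scene. Friction and masses are not known exactly. Their poses are not given: they have to be found in the camera images.
- chock_mid (a point): Yellow plastic wedge, 69 mm long (its x), 60 mm wide (its y) between upright end faces (grip these), 40 mm high, 110 g, z up. Point: 20 mm above the base, midway between the end faces. Low edge (3 mm high) at x = -45 mm, 35 degree ramp to full height at x = +8, upright back at +24. Ramp touching a roller: the roller's axis is at x = -56 mm. (The thin yellow scraper is a bystander.)
- roller_outer_mid (a point): Centre of the red-banded roller, at the open end of the row: loose wooden cylinder, 40 mm in diameter, 120 mm long, lying on the board with its axis along its own y. It rolls if pushed away from the row. Its round flank overhangs the place where the low edge ends up, so the wedge goes down about 20 mm farther out and is then slid in level along the board.
- roller_inner_mid (a point): Centre of the green-banded roller, same size, next to the steel stop. A third, white-banded one lies between the two, 0.5 mm from each. The open end of the row lies in the direction from here to the red-banded roller.
- board_top (a point): Fixed blue board, 12 mm thick, z up. Point: on its top face, 12 mm above the table; the board spans x = -120 to +150 and y = -100 to +100 mm about it. A steel stop bar 24 mm high crosses it at x = -117 to -95 mm. Rollers' axes run along the board's y; the row's open end faces the board's +x. The wedge in place has the board's axes and its point about 65 mm from this one along +x.
There are look-alikes about, which are no part of the job. Of the things that look like the part that bears chock_mid, the larger one is meant.

How it is judged:
By the outcome, as a careful person would: the job done as asked, in the order asked, and still so for the second after the job is handed in, with the robot touching nothing.
It also fails if it takes over 35 s, if anything falls off the work surface, if the arm or the gripper's body presses on something with over 40 N, if the wrist force passes 120 N, or if a joint passes its speed limit or range.

## Robot

A 6-joint arm with a two-finger parallel gripper is mounted at the origin on the work surface. World frame = base frame: x ahead of the robot, y to its left, z up, the work surface at z = 0. Lengths are in mm, angles in rad, forces in N, time in s.
With the tool pointing down it reaches from about 300 to 775 mm from the base axis. Payload 14.6 kg.
Tool frame: the origin (TCP) lies midway between the tips of the shut fingers; the grasp point (between the pads) lies 19 mm behind it (manip.tcp_to_grasp is the distance from the TCP to the grasp point, in mm); z points along the fingers, x is the direction in which the jaws open and shut, and the axes are right-handed (so a half turn about z gives the same grasp; the last joint's range is limited). The gripper opens to 94 mm and grips with 3 to 60 N. Pads are 16 mm wide; open, the fingers measure 119 mm over their backs; the gripper's body (75 mm by 177 mm) begins 78 mm behind the grasp point.
Start: joints at [-1.28, 0.3, 1.521, -0, 1.321, -0.067], TCP at [192.61, -515.16, 176.346] pointing down, gripper open.
Joint ranges: [-3.03, 3.03], [-0.79, 2.21], [0.23, 2.52], [-1.04, 4.18], [0, 3.07], [-2.55, 2.55]. Speed limits (rad/s): [2.22, 2.22, 2.57, 3.14, 3.14, 3.14].

## Interface

Orientations are given as [roll, pitch, yaw] about the fixed x, y, z axes, in that order (R = Rz(yaw) Ry(pitch) Rx(roll)).
In Python, from cell import manip gives the robot as it stands.
- The arm moves only by the tool arm_command, never from a script. Its argument "steps" is a list of rows, each a list of 3 entries, a list of its own where there are three numbers: the opening, from 0 (shut) to 1 (fully open), then the shift along the tool's x, y, z in cm, then the turn about the tool's z in rad. A call has 1 to 5 rows; each row shifts and turns the commanded pose from where the row before left it, along the tool's axes as they then stand; what a row does not reach is not made up. A row lasts 1/12 s, in which the tool goes at most 41.7 mm and 7.16 degrees, less where a joint would pass 70% of its speed; a pose out of reach is approached as far as the arm can. A call with a gripper value outside its range is refused whole. The fingers move at their own pace and stop on an object; "force" is the grip in N (left out, the last holds). Time passes only in rows, so rows that do not move let the fingers close. It gives the time, the measured TCP pose, the force and the opening at its end, in the units of the state.
- manip.read_state(): the state, without advancing time (a new reading comes with each control period).
- manip.camera(name): name is "scene" or "top" or "wrist"; returns (picture, depth): 480x640x3 uint8, red, green, blue; 480x640 float32, mm along the optical axis (not along the pixel's ray), 0 where there is no reading.
- manip.calibration(name): a dict with "fx", "fy", "cx", "cy" (pixels), "R" (3x3) and "t" (3): a world point X has camera coordinates R X + t; the wrist camera has in their place "tool_from_camera" (4x4, takes a point from camera to tool coordinates, whose origin is the TCP and whose axes are the tool frame's). Camera axes: x right, y down, z forward; pixel columns grow to the right and rows downward; lengths in mm; the calibration is good to about 2 mm. The wrist camera is an equidistant fisheye: a pixel r from the principal point sees the ray r / f radians off the axis. A picture is of the moment at which its call begins: read the wrist's pose just before it. calibration takes no time and is no camera call.
- manip.sign_off(): hands the job in, once; it reports no verdict.
The state is a dict: "clock": time; "joints": joint angles; "qd": joint speeds; "effort": joint torques, N m; "eef_pos": TCP position; "eef_rot": TCP orientation; "wrist_force": force on the tool from outside, world axes, zero at the start; "moment": the same for the moment, N m; "finger_gap": finger opening in mm.
Only numpy, scipy, OpenCV 4.12 (cv2) and the standard library are available. Lean on these libraries where they do the work, as an engineer would, in place of code of your own. Each camera call takes 0.05 s, during which the arm holds its last target.

## Working session

There is one attempt and no reset: what is moved stays moved. The work goes in short steps, Python scripts to look and compute and a tool call to move; the robot and the scene stay as the last step left them, time stands still between calls to the robot, and variables do not carry over. Pictures are saved under pics/ and viewed, and the job is handed in when it is done.

Besides the shell and the picture viewer there is one more tool, called after "Request:" as a command line: name --argument value ..., lists and objects as JSON in quotes. arm_command: Moves the arm, as the interface text tells. Its arguments: {"type":"object","properties":{"steps":{"type":"array","items":{"type":"array"}},"force":{"type":"number"}},"required":["steps"]}

```bash
mkdir -p pics; ls; python3 - <<'E'
from cell import manip
import cv2,numpy as np
for n in("scene","top"):
    p,d=manip.camera(n); cv2.imwrite(f"pics/{n}0.png",p[:,:,::-1]); np.save(f"pics/{n}0d.npy",d)
    c=manip.calibration(n); print(n,{k:np.round(v,3).tolist() for k,v in c.items()})
print(manip.read_state())
E
```

```text
pics
scene {'fx': 526.578, 'fy': 526.578, 'cx': 313.77, 'cy': 241.811, 'R': [[-0.877, 0.48, -0.013], [0.352, 0.625, -0.696], [-0.325, -0.615, -0.718]], 't': [492.154, -224.059, 1079.687]}
top {'fx': 478.551, 'fy': 478.551, 'cx': 321.142, 'cy': 240.016, 'R': [[0.02, -0.999, 0.026], [-0.991, -0.023, -0.13], [0.13, -0.023, -0.991]], 't': [46.199, 607.549, 776.611]}
{'clock': 0.1, 'joints': array([-1.27959766e+00,  3.00432347e-01,  1.52151603e+00,  2.93724608e-06,
        1.32067493e+00, -6.66377139e-02]), 'qd': array([-6.70870658e-05,  2.14852406e-04, -2.23622393e-03, -2.14470120e-03,
        6.85566094e-04,  4.27088572e-04]), 'effort': array([-5.67161969e-04, -5.32639074e+01, -3.53286195e+01,  7.08807749e-02,
        2.34064437e-02, -5.41888471e-05]), 'eef_pos': array([ 192.5409734 , -514.92128612,  175.835115  ]), 'eef_rot': array([-3.14152119e+00,  1.02816850e-03, -1.21296064e+00]), 'wrist_force': array([ 0.12234617, -0.40885087, -0.51673542]), 'moment': array([ 0.00612832,  0.00932421, -0.01040703]), 'finger_gap': 93.80849176481343}
```

View pics/scene0.png

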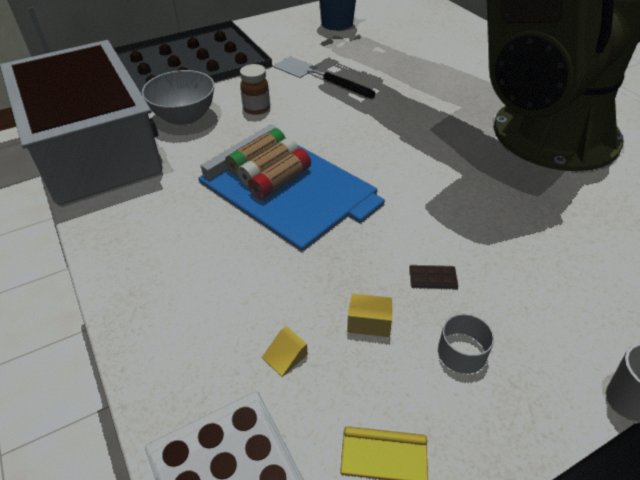

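View pics/top0.png

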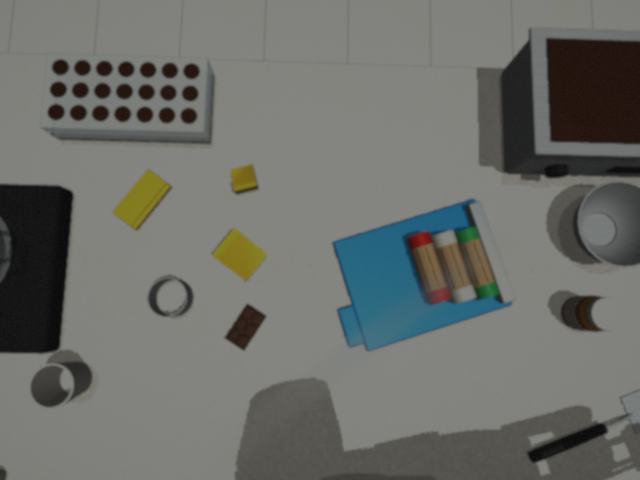

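Scene: the larger wedge is at about (370,315), with its small look-alike at (285,350) and the scraper at (385,455). Top: wedge at (239,254), rollers red (430,268), white (454,266), green (478,262). I'll zoom and use depth.

```bash
cat > h.py <<'E'
import numpy as np,cv2
from cell import manip
def cloud(n,d):
    c=manip.calibration(n);R=np.array(c["R"]);t=np.array(c["t"])
    v,u=np.mgrid[0:480,0:640].astype(float)
    P=np.stack([(u-c["cx"])/c["fx"]*d,(v-c["cy"])/c["fy"]*d,d],-1)
    return (P-t)@R
def ray(n,uv,z):
    c=manip.calibration(n);R=np.array(c["R"]);t=np.array(c["t"])
    o=-R.T@t; r=R.T@np.array([(uv[0]-c["cx"])/c["fx"],(uv[1]-c["cy"])/c["fy"],1])
    return o+r*(z-o[2])/r[2]
E
python3 - <<'E'
from h import *
for n,(u,v) in(("top",(239,254)),("scene",(370,315))):
    p=cv2.imread(f"pics/{n}0.png");d=np.load(f"pics/{n}0d.npy");C=cloud(n,d)
    cr=p[v-40:v+40,u-50:u+50]; cv2.imwrite(f"pics/{n}z.png",cv2.resize(cr,(800,640),interpolation=cv2.INTER_CUBIC))
    h=cv2.cvtColor(p,cv2.COLOR_BGR2HSV); m=cv2.inRange(h,(20,120,60),(35,255,255))
    k,l,s,ce=cv2.connectedComponentsWithStats(m)
    for i in range(1,k):
        if s[i,4]>100:
            q=C[(l==i)&(d>0)]; print(n,ce[i].round(),s[i,4],q.mean(0).round(),np.percentile(q[:,2],[1,25,50,75,99]).round())
    i=l[v,u]; M=(l==i)&(d>0)
    for y in range(v-28,v+30,4):
        print(y,[f"{C[y,x,0]:.0f},{C[y,x,1]:.0f},{C[y,x,2]:.0f}" if M[y,x] else "-" for x in range(u-28,u+30,5)])
    # surrounding table z
    print("table",np.median(C[v-45:v-35,u-20:u+20,2]))
    for col,lo,hi in(("blue",(95,150,80),(115,255,255)),):
        m=cv2.inRange(h,lo,hi);k,l,s,ce=cv2.connectedComponentsWithStats(m);i=1+np.argmax(s[1:,4])
        q=C[(l==i)&(d>0)];print("board z",np.median(q[:,2]))
E
```

```text
top [243. 179.] 535 [715. 198.  19.] [ 2. 12. 20. 26. 30.]
top [142. 199.] 1593 [676. 378.   7.] [ 2.  5.  6.  8. 14.]
top [239. 254.] 1443 [580. 198.  26.] [ 2. 16. 27. 38. 42.]
226 ['-', '-', '-', '-', '-', '-', '-', '-', '-', '-', '-', '-']
230 ['-', '-', '-', '-', '-', '620,204,42', '-', '-', '-', '-', '-', '-']
234 ['-', '-', '-', '-', '613,212,40', '613,204,39', '613,195,41', '-', '-', '-', '-', '-']
238 ['-', '-', '-', '606,220,41', '606,212,42', '606,204,40', '607,195,39', '608,188,33', '-', '-', '-', '-']
242 ['-', '-', '-', '599,221,38', '599,212,39', '600,203,41', '600,196,34', '601,187,32', '602,180,26', '-', '-', '-']
246 ['-', '-', '592,228,39', '592,220,41', '593,212,37', '593,204,36', '594,196,32', '595,188,28', '595,180,25', '596,172,18', '-', '-']
250 ['-', '585,236,40', '585,228,42', '586,220,39', '586,211,40', '587,204,33', '587,196,31', '588,187,28', '588,180,22', '589,172,15', '590,163,12', '-']
254 ['-', '578,236,41', '579,228,40', '579,220,35', '580,212,35', '580,204,31', '581,196,27', '581,188,23', '582,180,19', '583,172,13', '583,164,8', '-']
258 ['-', '-', 
[... 1908 characters left out ...]
596,231,37', '591,235,37', '585,239,39', '580,243,40', '-', '-']
323 ['-', '-', '617,214,21', '612,219,23', '607,224,26', '601,227,25', '596,231,27', '590,235,28', '585,240,31', '579,243,31', '-', '-']
327 ['-', '-', '-', '-', '607,224,17', '601,228,17', '595,232,18', '590,236,20', '584,240,21', '579,245,23', '-', '-']
331 ['-', '-', '-', '611,220,4', '606,224,7', '601,228,8', '595,232,9', '589,236,9', '584,240,11', '578,244,11', '-', '-']
335 ['-', '-', '-', '-', '-', '-', '-', '-', '-', '578,245,3', '-', '-']
339 ['-', '-', '-', '-', '-', '-', '-', '-', '-', '-', '-', '-']
343 ['-', '-', '-', '-', '-', '-', '-', '-', '-', '-', '-', '-']
table -0.06450755747456091
board z 11.621998138622276
```

```bash
python3 - <<'E'
import cv2
p=cv2.imread("pics/top0.png");cv2.imwrite("pics/boardz.png",cv2.resize(p[195:355,325:525],(800,640),interpolation=cv2.INTER_CUBIC))
E
```

```text
(no output)
```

View pics/topz.png

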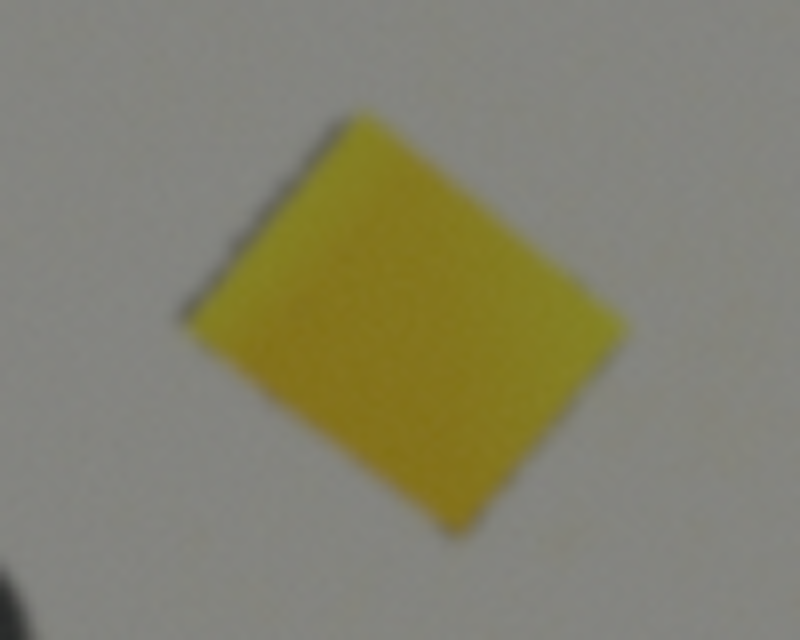

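View pics/scenez.png

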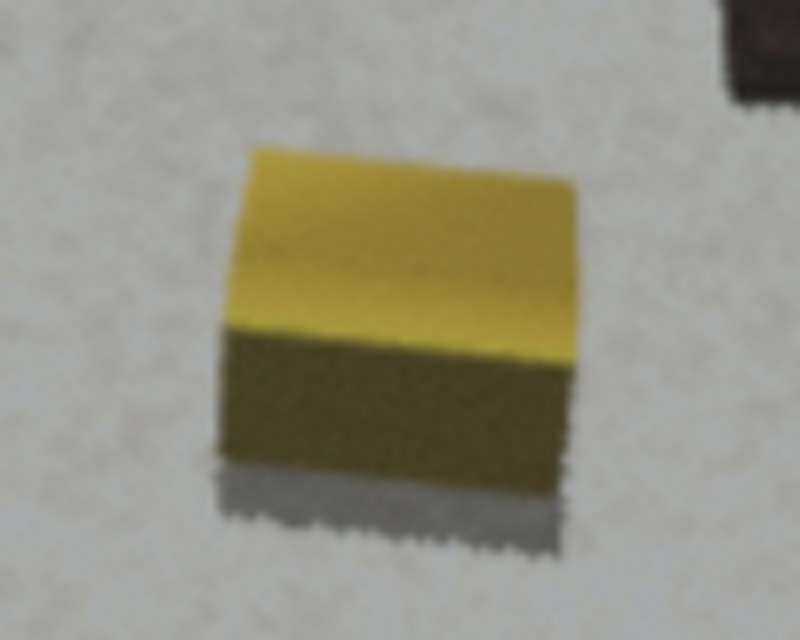

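View pics/boardz.png

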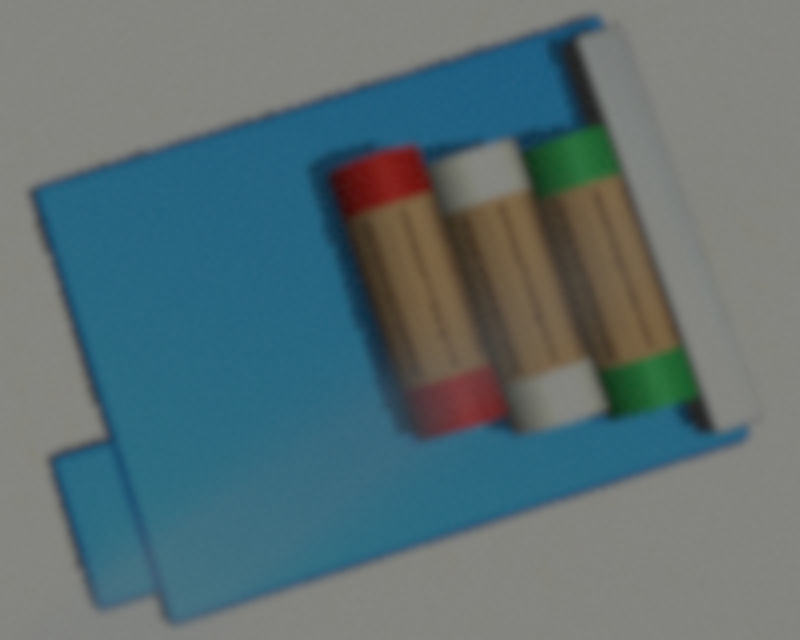

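```bash
cat >> h.py <<'E'
from scipy.optimize import least_squares
def comp(p,lo,hi,near,mina=60):
    h=cv2.cvtColor(p,cv2.COLOR_BGR2HSV);m=cv2.inRange(h,lo,hi)
    k,l,s,ce=cv2.connectedComponentsWithStats(m)
    i=min([i for i in range(1,k) if s[i,4]>mina],key=lambda i:np.hypot(*(ce[i]-near)))
    return l==i
E
python3 - <<'E'
from h import *
for n,w,box in(("top",(239,254),None),("scene",(370,315),None)):
    p=cv2.imread(f"pics/{n}0.png");d=np.load(f"pics/{n}0d.npy");C=cloud(n,d)
    M=comp(p,(20,120,60),(35,255,255),w)&(d>0); q=C[M]
    # model: ramp/top/back surfaces in wedge frame
    def res(a):
        x,y,th=a;e=np.array([np.cos(th),np.sin(th)]);f=np.array([-e[1],e[0]])
        L=(q[:,:2]-[x,y]);u=L@e;v=L@f;z=q[:,2]
        ramp=(z-3-(u+45)*37/53)*np.cos(.61); 
        s=np.maximum.reduce([ramp,z-40,u-24,np.abs(v)-30])
        return s
    sol=least_squares(res,[580,200,np.radians(130)],loss="soft_l1",f_scale=1.5)
    # lateral centre: percentile of v
    for _ in range(3):
        th=sol.x[2];f=np.array([-np.sin(th),np.cos(th)]);e=np.array([np.cos(th),np.sin(th)])
    v=(q[:,:2]-sol.x[:2])@f;u=(q[:,:2]-sol.x[:2])@e
    print(n,"wedge",sol.x[:2].round(1),np.degrees(sol.x[2]).round(1),"cost",np.abs(sol.fun).mean().round(2),"v range",np.percentile(v,[.5,99.5]).round(1),"u",np.percentile(u,[.5,99.5]).round(1))
    (r)=cv2.minAreaRect(np.argwhere(M)[:,::-1].astype(np.float32));
    # board region + rollers: points in top zone z 30..54
    bz=C[...,2]; uu,vv=np.meshgrid(np.arange(640),np.arange(480))
    if n=="top": B=(uu>400)&(uu<505)&(vv>215)&(vv<312)
    else: B=(uu>220)&(uu<320)&(vv>120)&(vv<205)
    hsv=cv2.cvtColor(p,cv2.COLOR_BGR2HSV)
    notblue=~((hsv[...,0]>93)&(hsv[...,0]<125)&(hsv[...,1]>120))
    Q=C[B&notblue&(bz>37)&(bz<56)&(d>0)]
    # fit three cylinders, common direction, z axis 32, pitch 40.5
    def rr(a):
        x,y,th=a;e=np.array([np.cos(th),np.sin(th)])
        u=(Q[:,:2]-[x,y])@e
        return np.min([np.abs(np.hypot(u-k,Q[:,2]-32)-20) for k in(-40.5,0,40.5)],0)
    m=Q.mean(0)
    best=min((least_squares(rr,[m[0],m[1],np.radians(a)],loss="soft_l1") for a in(60,75,90,105,120,-60,-75,-90,-105,-120)),key=lambda s:s.cost)
    x,y,th=best.x
    print("row",best.x[:2].round(1),np.degrees(th).round(2),np.abs(best.fun).mean().round(2),len(Q))
    e=np.array([np.cos(th),np.sin(th)]);f=np.array([-e[1],e[0]]);u=(Q[:,:2]-[x,y])@e;v=(Q[:,:2]-[x,y])@f
    for k in(-40.5,0,40.5):
        s=np.abs(u-k)<12; vm=np.percentile(v[s],[1,99]); print(k,"v",vm.round(1),"ctr",([x,y]+k*e+f*vm.mean()).round(1))
E
```

```text
top wedge [587.6 204.9] 52.7 cost 1.09 v range [-26.7  30.4] u [-43.1  32.8]
row [ 588.1 -162.1] 108.34 1.5 5099
-40.5 v [-29.9  87.4] ctr [ 573.6 -209.6]
0 v [-36.   81.6] ctr [ 566.5 -169.3]
40.5 v [-46.3  71.4] ctr [ 563.5 -127.6]
scene wedge [584.8 202.5] 141.8 cost 4.3 v range [-31.7  34.6] u [-24.2  33.3]
row [ 414.4 -216.7] -71.4 1.44 2917
-40.5 v [111.2 231.2] ctr [ 563.7 -123.7]
0 v [100.7 221.3] ctr [ 567.  -165.4]
40.5 v [ 95.2 214.9] ctr [ 574.2 -205.7]
```

```bash
cat >> h.py <<'E'
def fitwedge(q,x0,zb=0):
    def res(a):
        x,y,th=a;e=np.array([np.cos(th),np.sin(th)]);f=np.array([-e[1],e[0]])
        L=(q[:,:2]-[x,y]);u=L@e;v=L@f;z=q[:,2]-zb
        return np.maximum.reduce([(z-3-(u+45)*37/53)*np.cos(.61),z-40,u-24,np.abs(v)-30])
    s=least_squares(res,x0,loss="soft_l1",f_scale=1.5)
    th=s.x[2];e=np.array([np.cos(th),np.sin(th)]);f=np.array([-e[1],e[0]])
    v=(q[:,:2]-s.x[:2])@f;u=(q[:,:2]-s.x[:2])@e
    # lateral centre from end-face edges
    c=s.x[:2]+f*np.percentile(v,[1,99]).mean()
    return c,np.degrees(th),np.abs(s.fun).mean(),np.percentile(v,[1,99]),np.percentile(u,[1,99])
def fitroller(Q,x0):
    # Q all points on roller; single cylinder
    def rr(a):
        x,y,th=a;e=np.array([np.cos(th),np.sin(th)])
        return np.hypot((Q[:,:2]-[x,y])@e,Q[:,2]-32)-20
    s=least_squares(rr,x0,loss="soft_l1",f_scale=1.5);x,y,th=s.x
    f=np.array([-np.sin(th),np.cos(th)]);v=(Q[:,:2]-[x,y])@f;vm=np.percentile(v,[.7,99.3])
    return np.array([x,y])+f*vm.mean(),np.degrees(th),np.abs(s.fun).mean(),np.ptp(vm)
E
python3 - <<'E'
from h import *
e0=np.array([np.cos(np.radians(108.4)),np.sin(np.radians(108.4))]);f0=np.array([-e0[1],e0[0]])
for n,w in(("top",(239,254)),("scene",(370,315))):
    p=cv2.imread(f"pics/{n}0.png");d=np.load(f"pics/{n}0d.npy");C=cloud(n,d)
    q=C[cv2.erode((comp(p,(20,120,60),(35,255,255),w)&(d>0)).astype(np.uint8),np.ones((1,1)))>0]
    print(n,"wedge",[np.round(a,1) for a in fitwedge(q,[586,203,np.radians(53)])])
    for nm,c in(("red",(563.6,-125.6)),("white",(566.7,-167)),("green",(573.9,-207.6))):
        L=C[...,:2]-np.array(c);u=L@e0;v=L@f0
        Q=C[(abs(u)<17)&(abs(v)<70)&(C[...,2]>38)&(C[...,2]<57)&(d>0)]
        print(nm,[np.round(a,1) for a in fitroller(Q,[*c,np.radians(108.4)])])
    h=cv2.cvtColor(p,cv2.COLOR_BGR2HSV);B=cv2.inRange(h,(95,140,60),(118,255,255))>0
    P=C[B&(d>0)&(abs(C[...,2]-12)<5)][:,:2].astype(np.float32)
    t=np.radians(108.4)
    r=cv2.minAreaRect(P); print("board rect",np.round(r[0],1),np.round(r[1],1),r[2])
E
```

```text
top wedge [array([586.2, 206. ]), np.float64(52.7), np.float64(1.1), array([-26.4,  30.1]), array([-42.6,  23.6])]
red [array([ 563.4, -127.3]), np.float64(108.3), np.float64(1.0), np.float64(118.2)]
white [array([ 566.4, -168.9]), np.float64(108.4), np.float64(1.0), np.float64(118.5)]
green [array([ 573.4, -209.2]), np.float64(108.4), np.float64(1.1), np.float64(118.4)]
board rect [ 551.5 -105.2] [195.4 291. ] 18.522197723388672
scene wedge [array([584.7, 210. ]), np.float64(53.2), np.float64(0.5), array([-27.1,  29.6]), array([-39.7,  25.3])]
red [array([ 563.9, -123.9]), np.float64(108.5), np.float64(1.2), np.float64(120.5)]
white [array([ 567. , -165.8]), np.float64(108.7), np.float64(1.4), np.float64(120.8)]
green [array([ 574.3, -206. ]), np.float64(108.6), np.float64(1.4), np.float64(120.2)]
board rect [ 551.7 -101. ] [198.6 295. ] 18.62386131286621
```

Request:
arm_command --steps '[[1, [-2.2, -2.5, 0], 0], [1, [-2.2, -2.5, 0], 0], [1, [-2.2, -2.5, 0], 0], [1, [-2.2, -2.5, 0], 0], [1, [-2.2, -2.5, 0], 0]]'

```text
clock: 0.52
eef_pos: [271.5, -366.8, 176.1]
eef_rot: [3.142, 0.001, -1.213]
wrist_force: [-0.1, -0.8, 0.6]
finger_gap: 94.0
```

Request:
arm_command --steps '[[1, [-2.2, -2.5, 0], 0], [1, [-2.2, -2.5, 0], 0], [1, [-2.2, -2.5, 0], 0], [1, [-2.2, -2.5, 0], 0], [1, [-2.2, -2.5, 0], 0]]'

```text
clock: 0.93
eef_pos: [350.0, -220.0, 176.3]
eef_rot: [3.142, 0.0, -1.213]
wrist_force: [1.0, -0.3, -0.2]
finger_gap: 94.1
```

Request:
arm_command --steps '[[1, [-2.2, -2.5, 0], 0], [1, [-2.2, -2.5, 0], 0], [1, [-2.2, -2.5, 0], 0], [1, [-2.2, -2.5, 0], 0], [1, [-2.2, -2.5, 0], 0]]'

```text
clock: 1.35
eef_pos: [428.7, -73.0, 176.3]
eef_rot: [3.142, 0.0, -1.213]
wrist_force: [0.4, -0.4, 0.5]
finger_gap: 93.8
```

Request:
arm_command --steps '[[1, [-2.2, -2.5, 0], 0], [1, [-2.2, -2.5, 0], 0], [1, [-2.2, -2.5, 0], 0], [1, [-2.2, -2.5, 0], 0], [1, [-2.2, -2.5, 0], 0]]'

```text
clock: 1.77
eef_pos: [507.2, 73.8, 176.1]
eef_rot: [3.141, 0.0, -1.213]
wrist_force: [0.4, -1.1, -0.2]
finger_gap: 94.2
```

Request:
arm_command --steps '[[1, [-2.0, -2.5, 0], 0], [1, [-2.0, -2.5, 0], 0], [1, [-2.0, -2.5, 0], 0], [1, [-2.0, -2.5, 0], 0], [1, [-2.0, -2.5, 0], 0]]'

```text
clock: 2.18
eef_pos: [589.3, 211.0, 175.9]
eef_rot: [3.141, 0.0, -1.213]
wrist_force: [0.9, -0.5, 0.6]
finger_gap: 94.2
```

Request:
arm_command --steps '[[1, [0, 0, 0.6], -0.1134], [1, [0, 0, 0.6], -0.1134], [1, [0, 0, 0.6], -0.1134], [1, [0, 0, 0.6], -0.1134], [1, [0, 0, 0.6], -0.1134]]'

```text
clock: 2.6
eef_pos: [588.7, 209.6, 145.6]
eef_rot: [3.141, 0.001, -0.64]
wrist_force: [-0.7, 0.7, -1.0]
finger_gap: 93.7
```

```bash
cat >> h.py <<'E'
from scipy.spatial.transform import Rotation as Ro
def wcloud(d,s):
    c=manip.calibration("wrist");T=np.array(c["tool_from_camera"])
    v,u=np.mgrid[0:480,0:640].astype(float)
    a=(u-c["cx"])/c["fx"];b=(v-c["cy"])/c["fy"];r=np.hypot(a,b)+1e-9
    k=np.tan(np.minimum(r,1.5))/r
    P=np.stack([a*k*d,b*k*d,d],-1)@T[:3,:3].T+T[:3,3]
    return P@Ro.from_euler("xyz",s["eef_rot"]).as_matrix().T+s["eef_pos"]
E
python3 - <<'E'
from h import *
s=manip.read_state();p,d=manip.camera("wrist");p=np.ascontiguousarray(p[:,:,::-1])
cv2.imwrite("pics/w1.png",p);np.save("pics/w1d.npy",d)
c=manip.calibration("wrist");print({k:np.round(v,3).tolist() for k,v in c.items()},s["eef_pos"],s["eef_rot"],s["finger_gap"])
C=wcloud(d,s)
h=cv2.cvtColor(p,cv2.COLOR_BGR2HSV);m=cv2.inRange(h,(20,120,40),(35,255,255))>0
M=m&(d>0)&(np.hypot(C[...,0]-585,C[...,1]-208)<55)&(C[...,2]>3)
q=C[M];print(len(q)); print([np.round(a,1) for a in fitwedge(q,[585,208,np.radians(53)])])
E
```

```text
{'fx': 371.648, 'fy': 371.648, 'cx': 319.898, 'cy': 232.887, 'tool_from_camera': [[1.0, -0.001, 0.0, 0.154], [0.001, 0.97, 0.242, -68.933], [-0.0, -0.242, 0.97, -208.74], [0.0, 0.0, 0.0, 1.0]]} [588.7165265  209.554796   145.55307508] [ 3.14088588e+00  5.38646211e-04 -6.40249878e-01] 93.65503933428899
4502
[array([585.8, 205.8]), np.float64(53.0), np.float64(26.7), array([-49.2,  46.8]), array([-41.7,  28.3])]
```

View pics/w1.png

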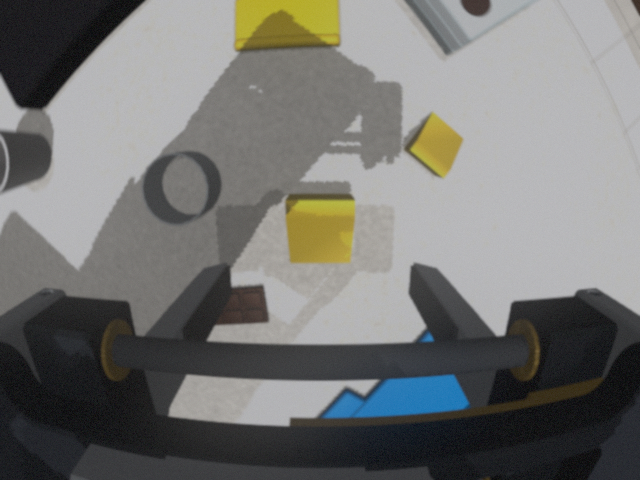

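The wrist view shows the wedge at (320,230), back edge at row 195 and low edge at row 262, almost square to the fingers. My mask also caught brass gripper parts, so I'll refit on just the wedge.

```bash
python3 - <<'E'
from h import *
s=dict(eef_pos=np.array([588.7165,209.555,145.553]),eef_rot=[3.140886,.00054,-.64025])
p=cv2.imread("pics/w1.png");d=np.load("pics/w1d.npy");C=wcloud(d,s)
M=comp(p,(20,120,40),(35,255,255),(320,230))&(d>0)&(C[...,2]<46)
q=C[M];print(len(q),np.percentile(q[:,2],[1,50,99]));c,th,*r=fitwedge(q,[585,208,np.radians(53)]);print(c.round(1),th.round(1),r)
print("table z",np.median(C[150:180,250:300,2]))
e=np.array([np.cos(np.radians(th)),np.sin(np.radians(th))])
g=c+4*e;D=g-s["eef_pos"][:2];y=s["eef_rot"][2]
print("tool shift",np.dot(D,[np.cos(y),np.sin(y)]),np.dot(D,[np.sin(y),-np.cos(y)]),"turn tool",-(np.radians(th-90)-y))
E
```

```text
4039 [ 5.21136478 32.42928476 41.56744092]
[586.  205.7] 53.0 [np.float64(0.4713080756928241), array([-29.81938416,  27.07840467]), array([-41.79211734,  24.31659803])]
table z 0.4097621379817582
tool shift 0.12200774021381895 0.7067919238258427 turn tool 0.005157744613495496
```

Request:
arm_command --steps '[[1, [0, 0.07, 3.0], 0.005], [1, [0, 0, 3.5], 0], [1, [0, 0, 3.5], 0], [1, [0, 0, 2.5], 0], [1, [0, 0, 1.5], 0]]'

```text
clock: 3.07
eef_pos: [586.9, 208.5, 2.9]
eef_rot: [3.138, 0.003, -0.654]
wrist_force: [-0.3, -0.7, 0.7]
finger_gap: 94.1
```

Request:
arm_command --steps '[[0.4, [0, 0, 0], 0], [0.4, [0, 0, 0], 0], [0.4, [0, 0, 0], 0], [0.4, [0, 0, 0], 0], [0.4, [0, 0, 0], 0]]' --force 25

```text
clock: 3.48
eef_pos: [589.1, 209.2, 7.7]
eef_rot: [-3.14, -0.001, -0.651]
wrist_force: [0.2, -0.3, 0.3]
finger_gap: 64.3
```

Request:
arm_command --steps '[[0.4, [0, 0, 0], 0], [0.4, [0, 0, 0], 0], [0.4, [0, 0, 0], 0], [0.4, [0, 0, 0], 0], [0.4, [0, 0, 0], 0]]'

```text
clock: 3.9
eef_pos: [589.0, 209.1, 7.4]
eef_rot: [-3.14, -0.001, -0.651]
wrist_force: [-1.3, -0.4, 6.0]
finger_gap: 58.1
```

Request:
arm_command --steps '[[0.4, [0, 0, -0.5], 0], [0.4, [0, 0, -1.5], 0], [0.4, [0, 0, -2.5], 0], [0.4, [0, 0, -2.5], 0], [0.4, [0, 0, 0], 0]]'

```text
clock: 4.32
eef_pos: [590.5, 209.6, 81.6]
eef_rot: [-3.136, -0.004, -0.651]
wrist_force: [0.4, 0.7, 0.0]
finger_gap: 58.7
```

Request:
arm_command --steps '[[0.4, [1.16, 2.37, 0], 0], [0.4, [1.16, 2.37, 0], 0], [0.4, [1.16, 2.37, 0], 0], [0.4, [1.16, 2.37, 0], 0], [0.4, [1.16, 2.37, 0], 0]]'

```text
clock: 4.73
eef_pos: [562.1, 78.4, 75.9]
eef_rot: [3.141, 0.001, -0.651]
wrist_force: [0.8, -0.2, -2.5]
finger_gap: 58.4
```

Request:
arm_command --steps '[[0.4, [1.16, 2.37, 0], 0], [0.4, [1.16, 2.37, 0], 0], [0.4, [1.16, 2.37, 0], 0], [0.4, [1.16, 2.37, 0], 0], [0.4, [1.16, 2.37, 0], 0]]'

```text
clock: 5.15
eef_pos: [536.4, -51.0, 75.9]
eef_rot: [3.141, 0.001, -0.651]
wrist_force: [0.3, -0.7, -0.7]
finger_gap: 58.4
```

Request:
arm_command --steps '[[0.4, [0, 0, 0], -0.1], [0.4, [0, 0, 0], -0.1], [0.4, [0, 0, 0], -0.1], [0.4, [0, 0, 0], -0.1], [0.4, [0, 0, 0], -0.1]]'

```text
clock: 5.57
eef_pos: [536.8, -49.9, 75.9]
eef_rot: [3.142, 0.001, -0.146]
wrist_force: [-0.1, 0.1, -1.0]
finger_gap: 58.7
```

Request:
arm_command --steps '[[0.4, [0, 0, 0], -0.1], [0.4, [0, 0, 0], -0.1], [0.4, [0, 0, 0], -0.1], [0.4, [0, 0, 0], -0.1], [0.4, [0, 0, 0], -0.073]]'

```text
clock: 5.98
eef_pos: [536.8, -49.9, 75.9]
eef_rot: [-3.141, 0.001, 0.327]
wrist_force: [0.7, -0.0, -2.4]
finger_gap: 58.1
```

Request:
arm_command --steps '[[0.4, [0, 0, 0], 0], [0.4, [0, 0, 0], 0], [0.4, [0, 0, 0], 0]]'

```text
clock: 6.23
eef_pos: [537.0, -49.9, 76.1]
eef_rot: [-3.141, 0.0, 0.319]
wrist_force: [-0.6, 0.2, -1.0]
finger_gap: 58.3
```

```bash
python3 - <<'E'
from h import *
s=manip.read_state();p,d=manip.camera("wrist");p=np.ascontiguousarray(p[:,:,::-1])
cv2.imwrite("pics/w2.png",p);np.savez("pics/w2d.npz",d=d,pos=s["eef_pos"],rot=s["eef_rot"])
p2,d2=manip.camera("scene");cv2.imwrite("pics/s2.png",p2[:,:,::-1]);np.save("pics/s2d.npy",d2)
print(s["eef_pos"],s["eef_rot"],s["finger_gap"],s["wrist_force"])
E
```

```text
[536.99906746 -49.8549595   76.14082286] [-3.14144682e+00  3.31204776e-04  3.19327125e-01] 58.317394611699676 [-0.64741387  0.19656621 -1.03638   ]
```

View pics/w2.png

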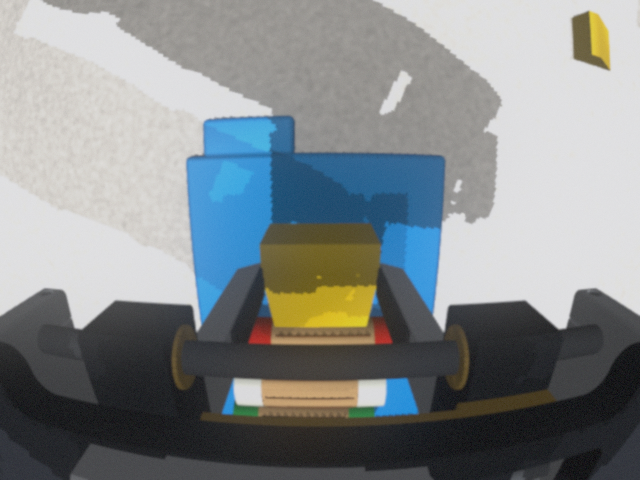

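View pics/s2.png

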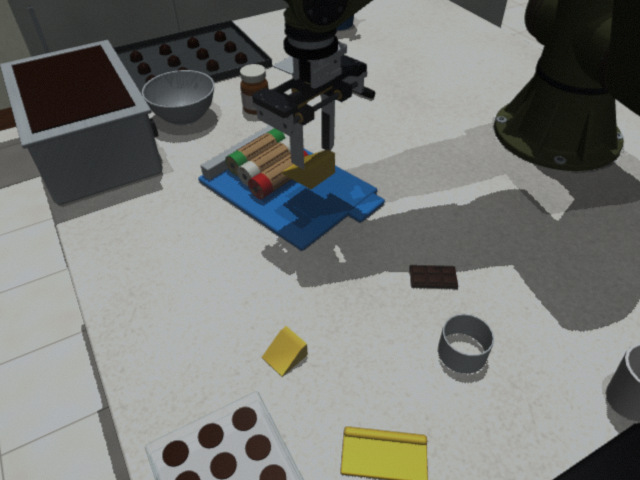

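The wedge is held level-looking in the wrist view (rows 225–325), with the red bands visible behind at (262,330) and (380,330). I'll measure both in the same wrist frame.

```bash
python3 - <<'E'
from h import *
z=np.load("pics/w2d.npz");s=dict(eef_pos=z["pos"],eef_rot=z["rot"]);d=z["d"];C=wcloud(d,s)
p=cv2.imread("pics/w2.png")
M=comp(p,(18,100,30),(35,255,255),(320,275))&(d>0)&(C[...,2]>50)&(C[...,2]<125)
q=C[M]
th=np.radians(108.4)
def res(a):
    x,y,t,zb,pit=a;e=np.array([np.cos(t),np.sin(t)]);f=np.array([-e[1],e[0]])
    L=q[:,:2]-[x,y];u=L@e;v=L@f;h=q[:,2]-zb-pit*u
    return np.maximum.reduce([(h-3-(u+45)*37/53)*np.cos(.61),h-40,u-24,np.abs(v)-30])
b=least_squares(res,[537,-54,th,68,0],loss="soft_l1",f_scale=1.5);x=b.x
e=np.array([np.cos(x[2]),np.sin(x[2])]);f=np.array([-e[1],e[0]])
u=(q[:,:2]-x[:2])@e;v=(q[:,:2]-x[:2])@f
for lo,hi in((-35,-20),(-20,-5),(-5,10),(10,22)):
    k=(u>lo)&(u<hi);print(lo,np.percentile(v[k],[2,98]).round(1),np.median(res(x)[k]).round(2))
print("wedge",x[:2].round(1),np.degrees(x[2]).round(2),"zb",x[3].round(1),"pitch",np.degrees(x[4]).round(2),np.abs(b.fun).mean(),len(q),"u",np.percentile(u,[1,99]))
D=x[:2]-s["eef_pos"][:2];yw=s["eef_rot"][2]
print("wedge in tool",D@[np.cos(yw),np.sin(yw)],D@[np.sin(yw),-np.cos(yw)],"yaw rel",np.degrees(x[2]-yw))
# board & roller
h=cv2.cvtColor(p,cv2.COLOR_BGR2HSV);B=(cv2.inRange(h,(95,120,40),(118,255,255))>0)&(d>0)
print("board z",np.median(C[B][:,2]))
e0=np.array([np.cos(th),np.sin(th)]);f0=np.array([-e0[1],e0[0]])
for nm,c in(("red",(563.6,-126.5)),("white",(566.7,-167.5)),("green",(573.9,-208))):
    L=C[...,:2]-np.array(c);uu=L@e0;vv=L@f0
    Q=C[(abs(uu)<17)&(abs(vv)<70)&(C[...,2]>38)&(C[...,2]<57)&(d>0)&~M]
    if len(Q)>50: print(nm,len(Q),[np.round(a,1) for a in fitroller(Q,[*c,th])])
# board sides lateral: columns
P=C[B&(abs(C[...,2]-12)<4)][:,:2].astype(np.float32)
print(cv2.minAreaRect(P))
E
```

```text
-35 [-29.1  28.1] -0.07
-20 [-28.8  28. ] 0.11
-5 [-28.9  27.3] 0.19
10 [-28.5  27.1] -0.13
wedge [537.  -53.6] 108.6 zb 68.6 pitch 3.12 0.3856615104241454 10379 u [-42.34121099  24.82052923]
wedge in tool -1.2086533138196507 3.548830291162646 yaw rel 90.3011043829836
board z 12.341602799600295
red 2224 [array([ 562. , -127.6]), np.float64(108.4), np.float64(0.6), np.float64(101.3)]
white 4013 [array([ 566.7, -168.7]), np.float64(108.4), np.float64(0.6), np.float64(118.5)]
green 1075 [array([ 573.7, -209.3]), np.float64(108.4), np.float64(0.6), np.float64(118.0)]
((547.4779052734375, -95.17448425292969), (196.73838806152344, 270.9740905761719), 18.658092498779297)
```

Request:
arm_command --steps '[[0.4, [0.1, 0, 1.5], 0.003], [0.4, [0, 0, 1.5], 0], [0.4, [0, 0, 1.2], 0], [0.4, [0, 0, 0.8], 0], [0.4, [0, 0, 0], 0]]'

```text
clock: 6.75
eef_pos: [537.2, -49.4, 24.7]
eef_rot: [-3.14, 0.002, 0.319]
wrist_force: [-1.0, -0.4, -1.4]
finger_gap: 58.2
```

Request:
arm_command --steps '[[0.4, [0, 0, 0.2], 0], [0.4, [0, 0, 0.1], 0], [0.4, [0, 0, 0.1], 0], [0.4, [0, 0, 0.1], 0], [0.4, [0, 0, 0], 0]]'

```text
clock: 7.17
eef_pos: [538.2, -49.5, 21.5]
eef_rot: [3.141, -0.0, 0.319]
wrist_force: [0.4, 0.4, -1.0]
finger_gap: 58.4
```

Request:
arm_command --steps '[[0.4, [0, 0, 0.07], 0], [0.4, [0, 0, 0.07], 0], [0.4, [0, 0, 0], 0]]'

```text
clock: 7.42
eef_pos: [538.1, -49.5, 19.9]
eef_rot: [3.142, -0.0, 0.319]
wrist_force: [-0.4, 0.8, -1.7]
finger_gap: 58.1
```

Request:
arm_command --steps '[[0.4, [0, 0, 0.07], 0], [0.4, [0, 0, 0], 0]]'

```text
clock: 7.58
eef_pos: [538.2, -49.5, 19.4]
eef_rot: [3.141, -0.0, 0.319]
wrist_force: [-1.2, -0.3, 1.1]
finger_gap: 58.6
```

Request:
arm_command --steps '[[0.8, [0, 0, 0], 0], [0.8, [0, 0, 0], 0], [0.8, [0, 0, 0], 0], [0.8, [0, 0, 0], 0]]'

```text
clock: 7.92
eef_pos: [538.1, -49.5, 19.2]
eef_rot: [3.142, -0.0, 0.319]
wrist_force: [-0.0, 0.7, 0.1]
finger_gap: 75.1
```

```bash
cat >> h.py <<'E'
def look(tag,wnear,zg):
    s=manip.read_state();p,d=manip.camera("wrist");p=np.ascontiguousarray(p[:,:,::-1]);cv2.imwrite(f"pics/{tag}.png",p)
    C=wcloud(d,s);th=np.radians(108.4)
    M=comp(p,(18,100,30),(35,255,255),wnear)&(d>0)&(C[...,2]>zg)&(C[...,2]<zg+55);q=C[M]
    def res(a):
        x,y,t,zb,pit=a;e=np.array([np.cos(t),np.sin(t)]);f=np.array([-e[1],e[0]])
        L=q[:,:2]-[x,y];u=L@e;v=L@f;h=q[:,2]-zb-pit*u
        return np.maximum.reduce([(h-3-(u+45)*37/53)*np.cos(.61),h-40,u-24,np.abs(v)-30])
    b=least_squares(res,[s["eef_pos"][0],s["eef_pos"][1]-4,th,zg,0],loss="soft_l1",f_scale=1.5);x=b.x
    e=np.array([np.cos(x[2]),np.sin(x[2])]);f=np.array([-e[1],e[0]]);v=(q[:,:2]-x[:2])@f
    u=(q[:,:2]-x[:2])@e;vm=np.percentile(v,[2,98]);c=x[:2]+f*vm.mean()
    print("wedge",c.round(1),np.degrees(x[2]).round(2),"zb",x[3].round(1),"pitch",np.degrees(x[4]).round(2),"res",np.abs(b.fun).mean().round(2),len(q),"v",vm.round(1),"u",np.percentile(u,[1,99]).round(1))
    e0=np.array([np.cos(th),np.sin(th)]);f0=np.array([-e0[1],e0[0]])
    for nm,r in(("red",(563.4,-127.3)),("white",(566.5,-168.7)),("green",(573.6,-209.3))):
        L=C[...,:2]-np.array(r);uu=L@e0;vv=L@f0
        Q=C[(abs(uu)<17)&(abs(vv)<70)&(C[...,2]>38)&(C[...,2]<57)&(d>0)&~M]
        if len(Q)>100:
            R=fitroller(Q,[*r,th]);print(nm,len(Q),[np.round(a,1) for a in R],"wedge rel along e",((c-R[0])@e0).round(1),"along f",((c-R[0])@f0).round(1))
    print("rel nominal red",((c-[563.4,-127.3])@e0).round(1),((c-[563.4,-127.3])@f0).round(1))
    D=c-s["eef_pos"][:2];y=s["eef_rot"][2];print("wedge in tool",(D@[np.cos(y),np.sin(y)]).round(1),(D@[np.sin(y),-np.cos(y)]).round(1),"state",s["clock"],s["eef_pos"].round(1),s["eef_rot"].round(3),s["finger_gap"])
E
python3 -c "
from h import *
look('w3',(320,275),12)"
```

```text
wedge [538.8 -53.4] 108.37 zb 12.4 pitch 0.07 res 0.34 10899 v [-28.9  27.1] u [-42.4  24.3]
red 7063 [array([ 563.6, -126.9]), np.float64(108.5), np.float64(0.6), np.float64(118.1)] wedge rel along e 77.5 along f 0.3
rel nominal red 77.8 -0.0
wedge in tool -0.5 3.9 state 7.9167 [538.1 -49.5  19.2] [ 3.142 -0.     0.319] 75.11359604991556
```

View pics/w3.png

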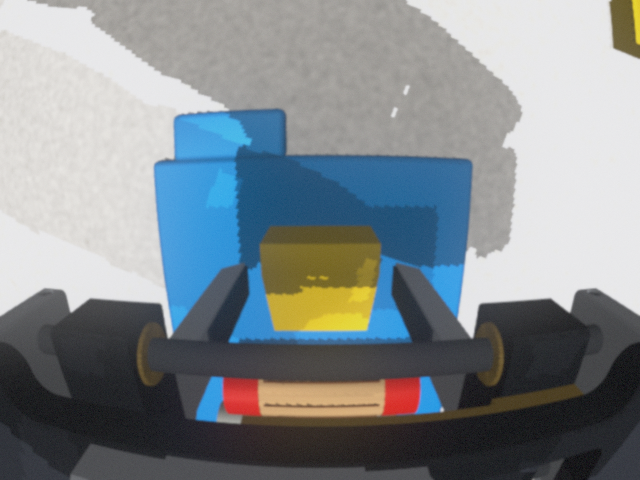

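The wedge sits flat (pitch 0.07°), square (108.4° against 108.5°) and centred to 0.3 mm, with about 21.5 mm left to slide. In the wrist view it is at (320,280), with the red bands level at (240,395) and (400,395). I'll regrip and slide it in.

Request:
arm_command --steps '[[0.5, [0, 0, 0], 0], [0.5, [0, 0, 0], 0], [0.5, [0, 0, 0], 0], [0.5, [0, 0, 0], 0], [0.5, [0, 0, 0], 0]]' --force 12

```text
clock: 8.38
eef_pos: [538.1, -49.5, 19.2]
eef_rot: [-3.142, 0.0, 0.319]
wrist_force: [-0.7, 0.4, 0.4]
finger_gap: 59.1
```

Request:
arm_command --steps '[[0.5, [0, 0.4, 0], 0], [0.5, [0, 0.5, 0], 0], [0.5, [0, 0.5, 0], 0], [0.5, [0, 0.4, 0], 0], [0.5, [0, 0, 0], 0]]'

```text
clock: 8.8
eef_pos: [544.1, -67.7, 19.3]
eef_rot: [3.141, -0.0, 0.318]
wrist_force: [0.8, -1.8, 2.0]
finger_gap: 59.4
```

```bash
python3 -c "
from h import *
look('w4',(320,275),12)"
```

```text
wedge [544.7 -71.6] 108.15 zb 12.7 pitch -1.07 res 0.94 11738 v [-29.1  27.4] u [-43.7  24.3]
red 2587 [array([ 562.8, -128.1]), np.float64(108.4), np.float64(0.5), np.float64(106.3)] wedge rel along e 59.4 along f -0.6
white 2905 [array([ 570.1, -167.6]), np.float64(108.5), np.float64(0.6), np.float64(111.0)] wedge rel along e 99.1 along f -6.2
rel nominal red 58.8 0.2
wedge in tool -0.6 3.9 state 8.8 [544.1 -67.7  19.3] [ 3.141 -0.     0.318] 59.38258643682833
```

Request:
arm_command --steps '[[0.5, [0, 0.1, 0], 0], [0.5, [0, 0.1, 0], 0], [0.5, [0, 0, 0], 0], [0.5, [0, 0, 0], 0]]'

```text
clock: 9.18
eef_pos: [544.3, -68.5, 19.2]
eef_rot: [3.142, 0.0, 0.319]
wrist_force: [-0.1, 1.1, 0.9]
finger_gap: 59.2
```

Request:
arm_command --steps '[[0.5, [0, 0.05, 0], 0], [0.5, [0, 0, 0], 0], [0.5, [0, 0, 0], 0]]'

```text
clock: 9.43
eef_pos: [544.5, -68.9, 19.2]
eef_rot: [-3.141, 0.0, 0.319]
wrist_force: [-0.2, 0.8, -0.1]
finger_gap: 59.2
```

Request:
arm_command --steps '[[0.5, [0, 0.05, 0], 0], [0.5, [0, 0, 0], 0], [0.5, [0, 0, 0], 0]]'

```text
clock: 9.68
eef_pos: [544.7, -69.5, 19.2]
eef_rot: [3.142, -0.0, 0.319]
wrist_force: [0.0, 1.6, -0.0]
finger_gap: 59.4
```

```bash
python3 -c "
from h import *
look('w5',(320,275),12)
p,d=manip.camera('scene');p=p[:,:,::-1];cv2.imwrite('pics/s5.png',cv2.resize(p[110:230,190:350],(800,600),interpolation=cv2.INTER_CUBIC))
print(manip.read_state()['wrist_force'])"
```

```text
wedge [545.3 -73.3] 108.13 zb 12.6 pitch -1.11 res 1.15 11727 v [-29.1  27.3] u [-41.1  24.2]
red 2131 [array([ 563.3, -127.9]), np.float64(108.3), np.float64(0.4), np.float64(105.3)] wedge rel along e 57.5 along f -0.2
white 3297 [array([ 570.5, -167.5]), np.float64(108.5), np.float64(0.6), np.float64(110.5)] wedge rel along e 97.3 along f -5.9
rel nominal red 57.0 0.1
wedge in tool -0.6 3.8 state 9.6833 [544.7 -69.5  19.2] [ 3.142 -0.     0.319] 59.35120179616283
[0.13384667 1.68114431 0.60952907]
```

View pics/s5.png

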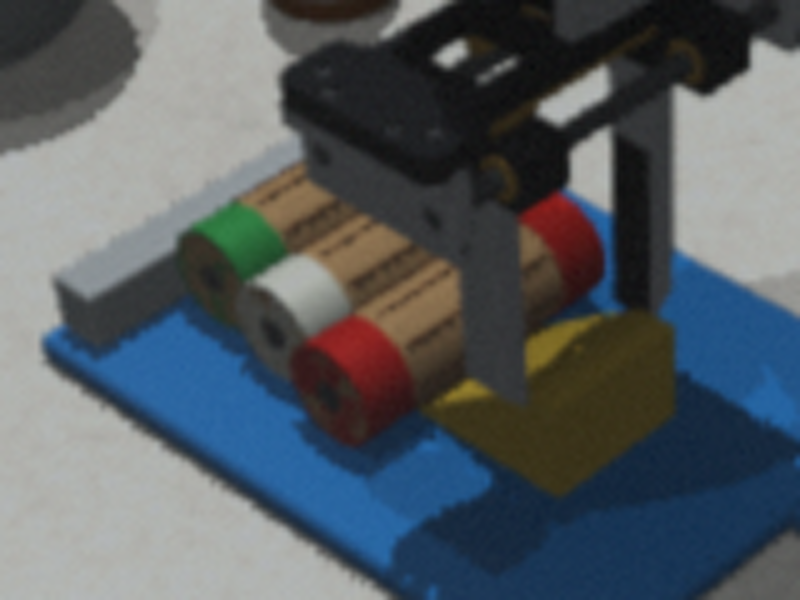

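Wedge close in, low edge under the red roller's flank, ~1 mm left. Creeping on.

Request:
arm_command --steps '[[0.5, [0, 0.04, 0], 0], [0.5, [0, 0, 0], 0], [0.5, [0, 0, 0], 0]]'

```text
clock: 10.03
eef_pos: [544.8, -69.9, 19.2]
eef_rot: [3.142, -0.0, 0.319]
wrist_force: [0.1, 0.8, 0.8]
finger_gap: 59.6
```

Request:
arm_command --steps '[[0.5, [0, 0.04, 0], 0], [0.5, [0, 0, 0], 0], [0.5, [0, 0, 0], 0]]'

```text
clock: 10.28
eef_pos: [544.9, -70.3, 19.2]
eef_rot: [-3.142, 0.0, 0.319]
wrist_force: [0.0, 0.5, 0.1]
finger_gap: 59.0
```

Request:
arm_command --steps '[[0.5, [0, 0.04, 0], 0], [0.5, [0, 0, 0], 0], [0.5, [0, 0, 0], 0]]'

```text
clock: 10.53
eef_pos: [545.1, -70.7, 19.2]
eef_rot: [3.142, 0.0, 0.319]
wrist_force: [-0.2, -0.4, 0.1]
finger_gap: 59.4
```

```bash
python3 -c "
from h import *
look('w6',(320,275),12)"
```

```text
wedge [545.7 -74.4] 108.25 zb 12.6 pitch -1.04 res 1.06 11494 v [-29.1  27.3] u [-39.1  24.2]
red 1992 [array([ 562.9, -128. ]), np.float64(108.4), np.float64(0.4), np.float64(104.8)] wedge rel along e 56.3 along f -0.5
white 3542 [array([ 570.5, -167.4]), np.float64(108.6), np.float64(0.6), np.float64(110.4)] wedge rel along e 96.0 along f -5.8
rel nominal red 55.7 0.1
wedge in tool -0.6 3.8 state 10.5333 [545.1 -70.7  19.2] [3.142 0.    0.319] 59.39236607633007
```

View pics/w6.png

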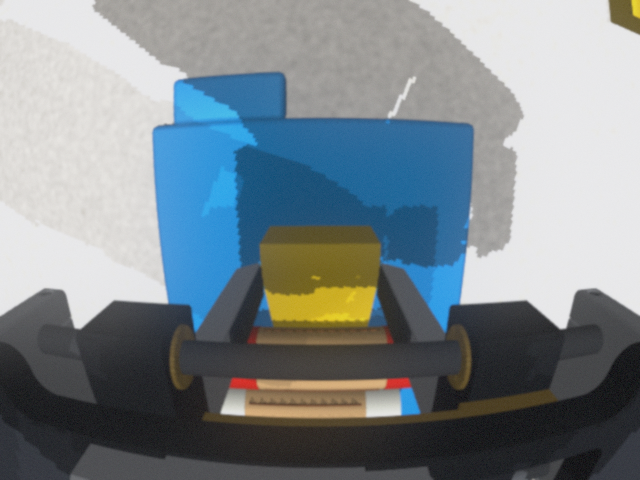

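Request:
arm_command --steps '[[0.5, [0, 0.04, 0], 0], [0.5, [0, 0, 0], 0], [0.5, [0, 0, 0], 0]]'

```text
clock: 10.83
eef_pos: [545.2, -71.0, 19.2]
eef_rot: [3.142, -0.0, 0.319]
wrist_force: [0.2, 0.2, 0.5]
finger_gap: 59.4
```

```bash
python3 -c "
from h import *
look('w7',(320,275),12);print(manip.read_state()['wrist_force'])"
```

```text
wedge [545.8 -74.8] 108.17 zb 12.6 pitch -1.01 res 0.99 11450 v [-29.   27.4] u [-38.9  24.2]
red 2195 [array([ 563. , -128.4]), np.float64(108.4), np.float64(0.4), np.float64(104.6)] wedge rel along e 56.2 along f -0.6
white 3626 [array([ 570.6, -167.4]), np.float64(108.6), np.float64(0.6), np.float64(110.1)] wedge rel along e 95.6 along f -5.8
rel nominal red 55.3 0.1
wedge in tool -0.6 3.8 state 10.8333 [545.2 -71.   19.2] [ 3.142 -0.     0.319] 59.40928377208224
[-0.88593547  0.33971693 -0.26959009]
```

The red roller moved 0.4 mm with that last step while the spacing stayed at 56.2 mm, so they're touching. Releasing and rising.

Request:
arm_command --steps '[[0.85, [0, 0, 0], 0], [0.85, [0, 0, 0], 0], [0.85, [0, 0, 0], 0], [0.85, [0, 0, 0], 0], [0.85, [0, 0, 0], 0]]'

```text
clock: 11.3
eef_pos: [545.2, -71.0, 19.2]
eef_rot: [3.142, -0.0, 0.319]
wrist_force: [0.2, 0.4, -0.7]
finger_gap: 79.9
```

Request:
arm_command --steps '[[0.85, [0, 0, -1], 0], [0.85, [0, 0, -2], 0], [0.85, [0, 0, -3], 0], [0.85, [0, 0, -3], 0], [0.85, [0, 0, -3], 0]]'

```text
clock: 11.72
eef_pos: [545.0, -70.9, 141.4]
eef_rot: [3.142, -0.0, 0.319]
wrist_force: [0.4, 0.1, 0.7]
finger_gap: 79.9
```

Request:
arm_command --steps '[[0.85, [0, -3, -2], 0], [0.85, [0, -3, -2], 0], [0.85, [0, -3, 0], 0], [0.85, [0, -3, 0], 0], [0.85, [0, 0, 0], 0]]'

```text
clock: 12.13
eef_pos: [506.4, 46.5, 180.6]
eef_rot: [-3.141, -0.001, 0.322]
wrist_force: [-0.7, -0.1, -0.5]
finger_gap: 80.0
```

Request:
arm_command --steps '[[0.85, [0, -3, 0], 0], [0.85, [0, -3, 0], 0], [0.85, [0, -3, 0], 0], [0.85, [0, -3, 0], 0], [0.85, [0, 0, 0], 0]]'

```text
clock: 12.55
eef_pos: [468.7, 160.1, 180.0]
eef_rot: [-3.141, -0.001, 0.322]
wrist_force: [0.6, -0.1, -0.6]
finger_gap: 79.9
```

```bash
python3 - <<'E'
from h import *
e0=np.array([np.cos(np.radians(108.4)),np.sin(np.radians(108.4))]);f0=np.array([-e0[1],e0[0]])
print(manip.read_state()["eef_pos"],manip.read_state()["clock"])
for n,box in(("top",(325,195,200,160)),("scene",(190,110,200,150))):
    p,d=manip.camera(n);p=np.ascontiguousarray(p[:,:,::-1]);C=cloud(n,d);x,y,w,h=box
    cv2.imwrite(f"pics/{n}9.png",cv2.resize(p[y:y+h,x:x+w],None,fx=4,fy=4,interpolation=cv2.INTER_CUBIC))
    m=comp(p,(20,110,40),(35,255,255),(405,275) if n=="top" else (310,175))&(d>0)
    q=C[m&(C[...,2]<60)]
    wf=fitwedge(q,[546,-74,np.radians(108)],12);print(n,"wedge",len(q),[np.round(a,1) for a in wf])
    for nm,c in(("red",(563.6,-125.6)),("white",(566.7,-167)),("green",(573.9,-207.6))):
        L=C[...,:2]-np.array(c);u=L@e0;v=L@f0
        Q=C[(abs(u)<17)&(abs(v)<70)&(C[...,2]>38)&(C[...,2]<57)&(d>0)&~m]
        R=fitroller(Q,[*c,np.radians(108.4)]);print(nm,[np.round(a,1) for a in R],((wf[0]-R[0])@e0).round(1),((wf[0]-R[0])@f0).round(1))
E
```

```text
[468.67405122 160.13456982 180.02342912] 12.55
top wedge 1199 [array([547.1, -74.9]), np.float64(108.3), np.float64(0.9), array([-28.6,  27.9]), array([-36.2,  24.6])]
red [array([ 563.6, -127.5]), np.float64(108.3), np.float64(1.0), np.float64(118.2)] 55.2 -0.9
white [array([ 566.5, -168.9]), np.float64(108.5), np.float64(1.0), np.float64(118.4)] 95.4 -11.2
green [array([ 573.4, -209.3]), np.float64(108.4), np.float64(1.0), np.float64(118.3)] 135.8 -17.5
scene wedge 958 [array([547.2, -70.7]), np.float64(108.6), np.float64(0.6), array([-31.6,  26.5]), array([-36.8,  25.8])]
red [array([ 564.2, -124.4]), np.float64(108.5), np.float64(1.3), np.float64(120.6)] 56.3 -0.8
white [array([ 567.1, -165.6]), np.float64(108.5), np.float64(1.4), np.float64(120.2)] 96.3 -11.1
green [array([ 574.2, -206. ]), np.float64(108.7), np.float64(1.4), np.float64(119.6)] 136.9 -17.1
```

View pics/top9.png

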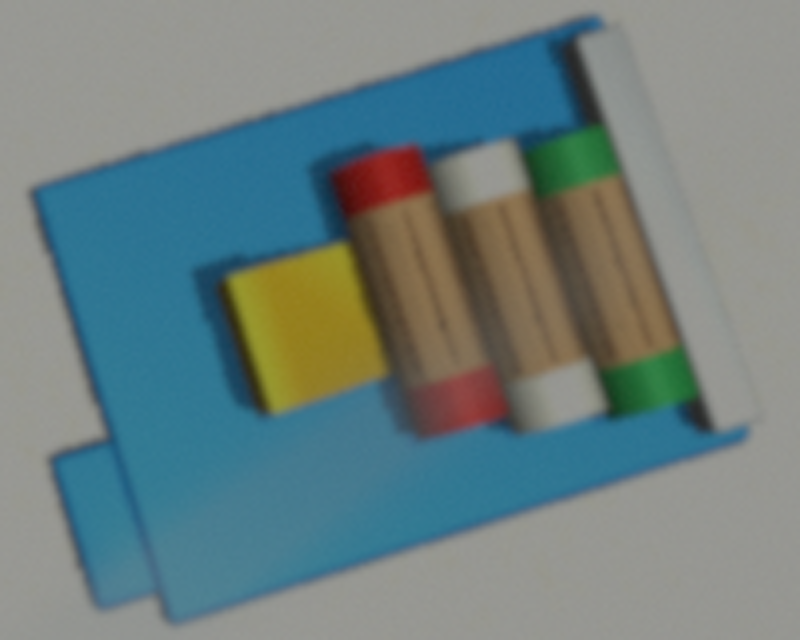

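View pics/scene9.png

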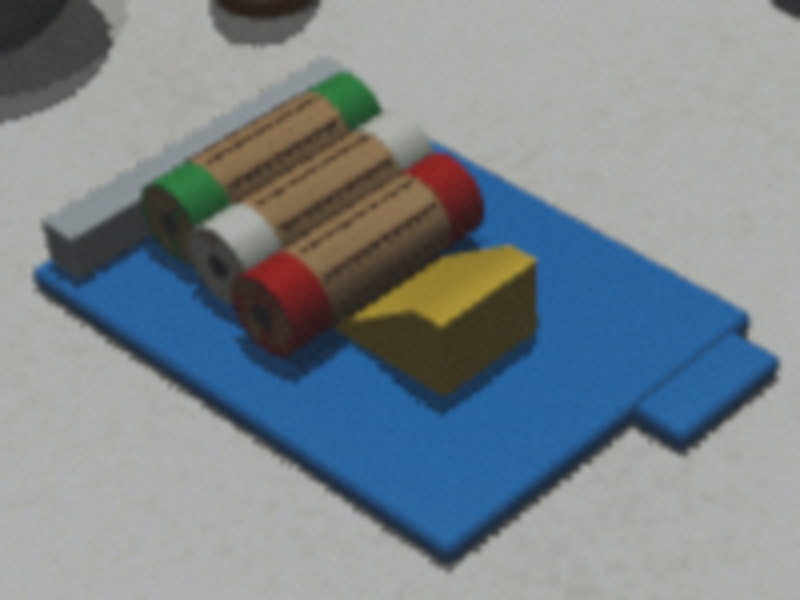

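The wedge stands flat against the red roller. In the top crop it is at (305,325), square and about mid-length, and the rollers and stop look as before. Spacing measures 55.2 mm in the top view and 56.3 mm in the scene view, against 56 mm for contact. Handing in.

```bash
python3 -c "
from cell import manip
print(manip.sign_off())"
```

```text
the job is handed in; nothing more can be done
None
```

The larger yellow wedge is chocked against the red-banded roller. I gripped it by its end faces, set it flat on the board about 21 mm out, regripped it lightly and slid it in. I then let go, backed the arm clear and handed the job in at about 12.7 s.

**Last checks**
- **Angle:** the wedge is square to the roller to about 0.1°.
- **Centring:** it is within about 1 mm of the middle of the roller's length.
- **Snugness:** for contact, the roller axis should be 56 mm from the wedge point. I measured 55.2 mm from the top camera, 56.3 mm from the scene camera and 56.2 mm from the wrist camera.
- **Rollers:** the last 0.4 mm creep seemed to move the red roller by about the same amount, which I took as contact. Afterwards the fits put all three rollers within about 0.5 mm of where they started, which is within measuring noise.

**What disagreed**
- **Cameras:** the top and scene cameras differ by about 3–4 mm in absolute y, so I relied on distances measured within one view.
- **Force:** the wrist force never showed the contact clearly above its noise of about 1 N.
- **Wrist fit:** the late wrist fits gave the wedge a tilt of about −1°, with a poorer fit than before. I put that down to the ramp being partly hidden. The final pictures show it flat.

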